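# Light up the inspection panel and present the bearing ball over it

### The arm

A 6-joint arm with a two-finger parallel gripper is mounted at the origin on the work surface. World frame = base frame: x ahead of the robot, y to its left, z up, the work surface at z = 0. Lengths are in m, angles in rad, forces in N, time in s.
With the tool pointing down it reaches from about 0.275 to 0.775 m from the base axis. Payload 14.6 kg.
Tool frame: the origin (TCP) lies midway between the tips of the shut fingers; the grasp point (between the pads) lies 19 mm behind it; z points along the fingers, y is the line along which they close (so a half turn about z gives the same grasp; the last joint's range is limited). The gripper opens to 85 mm and grips with 20 to 120 N. Pads are 22 mm wide; open, the fingers measure 114 mm over their backs; the gripper's body (76 mm by 85 mm) begins 54 mm behind the grasp point. The pads swing forward as they close: fully open they stand 13 mm farther back than shut.
Start: joints at [-1.447, 0.263, -0.048, 1.259, 0, 1.415], TCP at [0.144, -0.505, 0.231] pointing down, gripper open.
Joint ranges: [-2.65, 2.65], [-0.89, 1.7], [-1.18, 1.37], [-2.13, 2.11], [-1.35, 1.29], [-3.14, 3.14]. Speed limits (rad/s): [1.89, 1.89, 2.57, 2.79, 3.14, 3.14].

### API

Orientations are given as a unit quaternion [w, x, y, z].
In Python, from station import get_obs, read_camera, close_job gives the robot as it stands.
- The arm moves only by the tool move_arm, never from a script. Its argument "steps" is a list of rows, each an object of numbers: "x", "y", "z": the shift along the tool's x, y, z in mm; "spin": the turn about the tool's z in degrees. A call has 1 to 8 rows; each row shifts and turns the commanded pose from where the row before left it, along the tool's axes as they then stand; what a row does not reach is not made up. A row lasts 1/8 s, in which the tool goes at most 62.5 mm and 10.7 degrees, less where a joint would pass 70% of its speed; a pose out of reach is approached as far as the arm can. A call is refused whole if a number of a shift passes 62.5 or a number of a turn 10.7, either way. A call with a gripper value outside its range is refused whole. "grip" is the closure in counts, from 0 (fully open) to 255 (shut), set as the call begins (left out, the last holds). The fingers move at their own pace and stop on an object; "grip_force" is the grip in N (left out, the last holds). Time passes only in rows, so rows that do not move let the fingers close. It gives the time, the measured TCP pose, the force, the opening and the grip force at its end, in the units of the state.
- get_obs(): the state, without advancing time (a new reading comes with each control period).
- read_camera(name): name is "scene" or "top"; returns a dict with "pixels" (384x512x3 uint8, red, green, blue), "depth" (384x512 float32, m along the optical axis (not along the pixel's ray), 0 where there is no reading), "camera_matrix" (3x3 intrinsics, pixels), "R" (3x3) and "t" (3): a world point X has camera coordinates R X + t. Camera axes: x right, y down, z forward; pixel columns grow to the right and rows downward; lengths in m; the calibration is good to about 2 mm. A picture is of the moment at which its call begins.
- close_job(): hands the job in; it is judged then, once.
The state is a dict: "t": time; "joints": joint angles; "qd": joint speeds; "joint_efforts": joint torques, N m; "eef_pos": TCP position; "orientation": TCP orientation; "ft_force": force on the tool from outside, world axes, zero at the start; "ft_torque": the same for the moment, N m; "opening": finger opening in m; "finger_force": force on a finger pad.
Only numpy, scipy, OpenCV 4.12 (cv2) and the standard library are available. Lean on these libraries where they do the work, as an engineer would, in place of code of your own. Each camera call takes 0.05 s, during which the arm holds its last target. There are 200 camera calls.

### The job

Fit the loose blue knob fully home on the square shaft of the light panel's control box and turn it clockwise (seen from above) to its stop to bring the light up. Then take the orange sample tray by its upright fin and carry it level, so that the loose steel ball never leaves its pocket, to the ringed spot on the light panel, leaving the bearing ring, the brass plug and the amber jar where they are. Finish while still holding the tray in the gripper: level and still, its fin over the middle of the ring, about 10 cm above the panel.

Things in the scene. Friction and masses are not known exactly. Their poses are not given: they have to be found in the camera images.
- knob_center (a point): Loose blue oblong knob with a white line along its top, 44 (x) x 28 (y) x 46 (z) mm, 60 g, standing upright on the bench. This point is its centre, 23 mm above its underside. Gripped from above across its 28 mm width (own y). A square bore, 16 mm wide with sides along the knob's x and y, opens in the middle of its underside and is 22 mm deep with a 2 mm chamfer at its mouth. Fits the shaft in any of four quarter-turn positions.
- shaft_seat (a point): Point on the axis of the brass square shaft, on the flange (34 mm across) on which the seated knob's underside rests, 43.5 mm above the bench; the axes turn with the shaft. The shaft is 14 mm square with sides along these x and y axes and rises 18 mm above this point, z up. It stands in the middle of a fixed grey control box 100 x 90 x 40 mm, on the left or the right of the bench. Seated, the knob's centre is 23 mm above this point.
- shaft (a joint): Angle of the square shaft in rad: 0 is off, grows as it turns clockwise seen from above (yaw falls), full light is the stop at 1.2. It starts between 0 and 0.25 and stays where it is left (about 0.03 N m friction). The knob has about 0.15 rad play on the shaft.
- tray_grip (a point): Orange sample tray, 144 (x) x 66 (y) mm with a 9 mm high lip, 150 to 310 g, on the bench on the other side from the control box. An aluminium fin, 30 (x) x 12 (y) mm, stands in its middle and reaches 54 mm above the tray's underside. This point is on the fin's axis, 36 mm above the underside. Grip the fin from above across its 12 mm thickness (own y); fingertips 20 mm below this point still clear the tray.
- pocket (a point): Where the ball's centre is when it is centred in its round white-rimmed pocket, at own x = +43 mm from the fin's axis, 16.5 mm above the tray's underside (the pocket at -43 mm is empty). The pocket is 40 mm across inside with a rim only 2.5 mm high; the floor is flat, and the ball rolls out at about 35 degrees of tilt or under a hard jolt.
- ball_center (a point): Centre of the loose steel ball, 25 mm across, 64 g, free to roll inside its pocket in the tray.
- ring_spot (a point): Centre of the blue ring (72 mm across) drawn in the middle of the fixed white light panel, 180 (x) x 240 (y) x 12 mm; the point is on the panel's top face, 12 mm above the bench.
- bearing_center (a point): Bystander: steel bearing ring, 32 mm across, 12 mm high, lying on the light panel; this is its centre. Leave alone.
- gauge_center (a point): Bystander: brass gauge plug, 16 mm across, 22 mm high, standing on the light panel; this is its centre. Leave alone.
- vial_mid (a point): Bystander: amber jar, 40 mm across, 60 mm high, on the bench to the left of the knob; this is its centre, 30 mm up. Leave alone.
Things that resemble listed ones, but are neither listed nor needed, are in the scene too. Several things look just like the part that bears knob_center: the one meant starts nearest to the robot's base.

How it is judged:
On the way, in this order (a step that is already met when the one before it is completed fails the run):
1. the knob is seated fully home on the square shaft (horizontal distance between knob_center and shaft_seat below 0.004 m and z of knob_center in the frame of shaft_seat between 0.018 and 0.026 m and angle between knob_center's own z axis and vertical below 0.12 rad and (angle between the x axis of knob_center and the x axis of shaft_seat, either way round below 0.22 rad or angle between the x axis of knob_center and the y axis of shaft_seat, either way round below 0.22 rad)), for 0.2 s.
2. the shaft is turned clockwise to its stop, knob still seated (all of step 1 and value of joint shaft above 1.05 rad), for 0.2 s.
3. the tray is held clear of the bench with the ball in its pocket (height (world z) of tray_grip above 0.076 m and distance between ball_center and pocket below 0.016 m and contact force between tray and the fingers above 1 N), for 0.2 s.
At the end, for the whole second after the job is handed in: Knob home on the shaft (4 mm off axis, 3 mm off depth at most) and let go; shaft beyond 1.05 rad; gripper holds the tray still, tilted under 7 degrees, fin within 25 mm of the ring centre, underside 54 to 154 mm above the panel, ball in its pocket (all of step 2 and horizontal distance between tray_grip and ring_spot below 0.025 m and z of tray_grip in the frame of ring_spot between 0.09 and 0.19 m and angle between tray_grip's own z axis and vertical below 0.12 rad and distance between ball_center and pocket below 0.016 m and linear speed of tray below 0.03 m/s and angular speed of tray below 0.2 rad/s and contact force between tray and the fingers above 1 N and contact force between knob and the fingers below 0.1 N); the arm keeps its last pose, push and grip.
It fails at once if the ball leaves its pocket (distance between ball_center and pocket above 0.02 m).
It fails at once if the tray is tipped by more than 25 degrees (angle between tray_grip's own z axis and vertical above 0.44 rad).
It fails at once if a bystander is moved by more than 25 mm (distance of any of bearing_center, gauge_center, vial_mid from where it was at the start of the episode above 0.025 m).
It also fails if it takes over 61 s, if anything falls off the work surface, if the arm or the gripper's body presses on something with over 40 N, if the wrist force passes 120 N, or if a joint passes its speed limit or range.

## Working session

There is one attempt and no reset: what is moved stays moved. The work goes in short steps, Python scripts to look and compute and a tool call to move; the robot and the scene stay as the last step left them, time stands still between calls to the robot, and variables do not carry over. Pictures are saved under pics/ and viewed, at most 10 in all, crops included, and the job is handed in when it is done.

Besides the shell and the picture viewer there is one more tool, called after "Call:" as a command line: name --argument value ..., lists and objects as JSON in quotes. move_arm: Moves the arm, as the interface text tells. Its arguments: {"type":"object","properties":{"steps":{"type":"array","items":{"type":"object","properties":{"x":{"type":"number"},"y":{"type":"number"},"z":{"type":"number"},"spin":{"type":"number"}}}},"grip":{"type":"number"},"grip_force":{"type":"number"}},"required":["steps"]}

```bash
mkdir -p pics; ls; cat > h.py <<'E'
import numpy as np, cv2
from station import get_obs, read_camera
def snap(name):
    c=read_camera(name); np.savez(f'{name}.npz',**c); return c
def world(c):
    K=np.array(c['camera_matrix']);R=np.array(c['R']);t=np.array(c['t']);d=c['depth']
    v,u=np.mgrid[:d.shape[0],:d.shape[1]]
    P=np.stack([(u-K[0,2])/K[0,0]*d,(v-K[1,2])/K[1,1]*d,d],-1)
    return (P-t)@R
def save(c,fn,crop=None,s=1):
    im=c['pixels'][:,:,::-1]
    if crop: a,b,e,f=crop; im=im[b:f,a:e]
    cv2.imwrite('pics/'+fn,cv2.resize(im,None,fx=s,fy=s,interpolation=cv2.INTER_CUBIC))
E
python3 - <<'E'
from h import *
for n in('top','scene'):
    c=snap(n); save(c,n+'0.png',s=1.5)
    print(n,c['R'],c['t'],c['camera_matrix'])
o=get_obs();print(o)
E
```

```text
pics
top [[-0.01966324 -0.99921484 -0.0343957 ]
 [-0.98844788  0.02459933 -0.14955157]
 [ 0.15028026  0.03105769 -0.98815549]] [0.02093823 0.59435392 0.98779601] [[372.56848556   0.         256.69549425]
 [  0.         372.56848556 187.38715811]
 [  0.           0.           1.        ]]
scene [[ 0.82512413  0.56495073 -0.00091833]
 [ 0.35675901 -0.52231414 -0.77453918]
 [-0.43805613  0.63876335 -0.63252527]] [-0.47128443 -0.16648752  1.18017416] [[386.62381864   0.         253.37756088]
 [  0.         386.62381864 193.9540599 ]
 [  0.           0.           1.        ]]
{'t': 0.1, 'joints': array([-1.44730489e+00,  2.63479529e-01, -4.88655984e-02,  1.25943113e+00,
        8.89839933e-06,  1.41551816e+00]), 'qd': array([ 0.00010348, -0.00046515,  0.0006202 , -0.00053629, -0.0003382 ,
       -0.00069705]), 'joint_efforts': array([ 4.83327603e-03, -6.38581038e+01,  3.85057425e+01,  1.01327055e-02,
       -1.29427581e-04,  1.08771437e-05]), 'eef_pos': array([ 0.14444232, -0.50447238,  0.23087379]), 'orientation': array([-4.89834381e-04,  9.90301537e-01,  1.38933889e-01,  1.22355319e-05]), 'ft_force': array([-1.17448171,  0.60563301, -0.42127665]), 'ft_torque': array([-0.00954318, -0.02933763, -0.01287026]), 'finger_force': 0.0, 'opening': 0.08513953701313094}
```

View pics/top0.png

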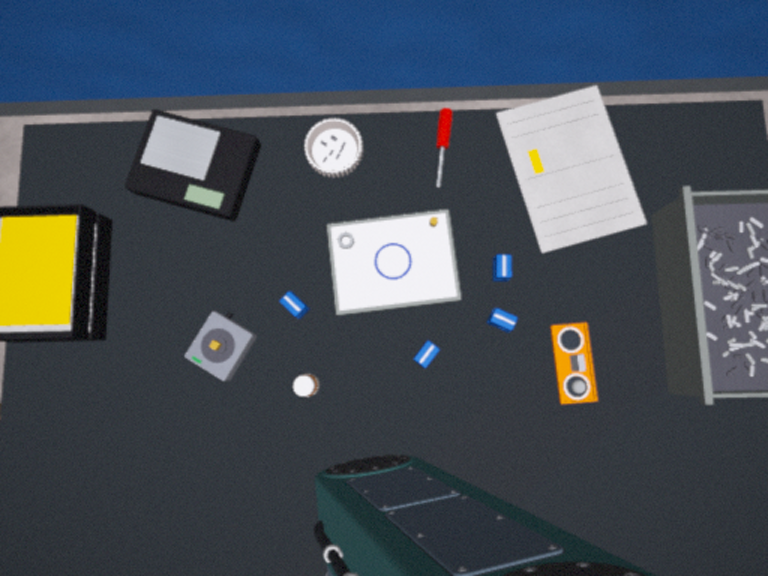

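View pics/scene0.png

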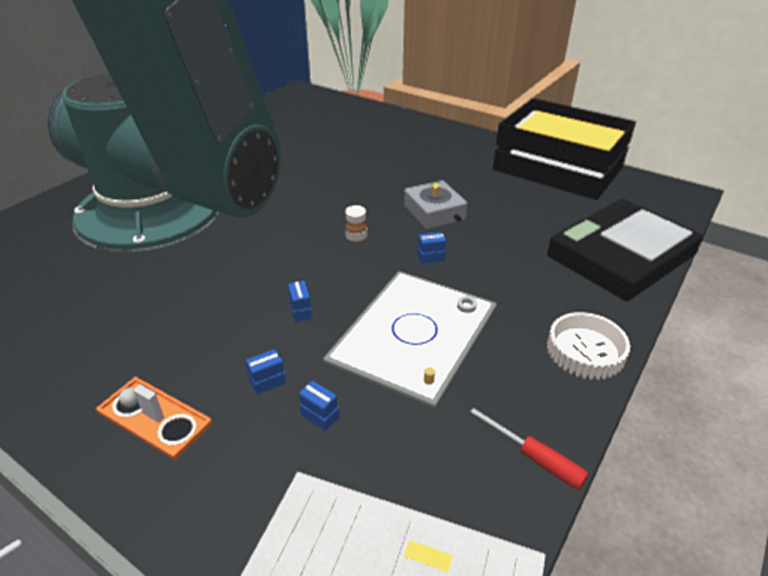

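Top view (×1.5 display): the blue knob candidates are at (292,304), (427,354), (504,320) and (504,267). The control box shaft is at (215,345), the tray fin at (577,363), the ball at (577,385), the ring at (393,261) and the jar at (306,385). The knob at (427,354) looks nearest to the base, so I'll measure it.

```bash
cat > m.py <<'E'
from h import *
def ang(m): pass
def rect(P,mask,zlo,zhi):
    q=P[mask&(P[...,2]>zlo)&(P[...,2]<zhi)]
    if len(q)<8: return None
    r=cv2.minAreaRect((q[:,:2]*1000).astype(np.float32)); return len(q),q.mean(0).round(4),[np.round(x,1) for x in r]
def ln(q):
    m=q[:,:2].mean(0);w,v=np.linalg.eigh(np.cov((q[:,:2]-m).T));return np.degrees(np.arctan2(v[1,1],v[0,1]))
def load(n): 
    c=np.load(f'{n}.npz'); return {k:c[k] for k in c}
E
python3 - <<'E'
from m import *
for n in('top','scene'):
    c=load(n);P=world(c);hsv=cv2.cvtColor(c['pixels'],cv2.COLOR_RGB2HSV);H,S,V=[hsv[...,i].astype(int) for i in range(3)]
    print(n,'bench z',np.median(P[200:260,200:300,2]) )
    ws=(P[...,0]>.2)&(P[...,0]<.85)&(abs(P[...,1])<.5)
    blue=(H>100)&(H<125)&(S>130)&(V>60)&ws&(P[...,2]>0.02)
    N,L,st,ce=cv2.connectedComponentsWithStats(cv2.morphologyEx(blue.astype(np.uint8),cv2.MORPH_CLOSE,np.ones((5,5))))
    for i in range(1,N):
        if st[i,4]>60:
            m=(L==i); q=P[m&(P[...,2]>.038)&(P[...,2]<.052)]
            w=P[m&(S<110)&(V>130)]
            print('knob',ce[i].round(),rect(P,m,.038,.052),'dist',np.hypot(*q[:,:2].mean(0)).round(3),'line',ln(w) if len(w)>5 else None,w.mean(0) if len(w) else 0)
    br=(H>15)&(H<32)&(S>100)&(P[...,2]>.05)&(P[...,2]<.075)&ws&(P[...,1]>.05)
    print('shaft',rect(P,br,.05,.075),rect(P,ws&(P[...,1]>.1),.034,.0425))
    orr=(H>5)&(H<20)&(S>180)&ws&(P[...,1]<-.05)
    print('tray',rect(P,orr,-.01,.02), 'fin',rect(P,ws&(P[...,1]<-.15)&~blue&(P[...,0]<.56),.047,.062))
    print('ball',rect(P,ws&(P[...,1]<-.15)&~blue&(P[...,0]<.56),.024,.04))
    pan=(S<60)&(V>120)&(abs(P[...,2]-.012)<.008)&ws&(P[...,1]>-.14)&(P[...,1]<.2)
    print('panel',rect(P,pan,0,.03))
    ring=(H>100)&(H<130)&(S>70)&(abs(P[...,2]-.012)<.006)&ws
    yy,xx=np.nonzero(ring); 
    q=P[ring]; print('ring',len(q),q.mean(0), cv2.fitEllipse((q[:,:2]*1000).astype(np.float32)))
c=load('top'); save(c,'crop1.png',(110,160,420,280),2.5)
E
```

```text
top bench z 0.00014726392832773425
knob [335. 178.] (170, array([ 0.6174, -0.2095,  0.0447]), [array([ 617.3, -209.6]), array([27.6, 42.1]), np.float64(86.4)]) dist 0.652 line 177.16032539179946 [ 0.61906236 -0.21190273  0.04599589]
knob [195. 203.] (161, array([0.5575, 0.1811, 0.0455]), [array([556.9, 181.5]), array([43.7, 27.8]), np.float64(44.2)]) dist 0.586 line 45.74017996845725 [0.55753304 0.18050967 0.04612513]
knob [335. 213.] (168, array([ 0.5203, -0.2047,  0.0449]), [array([ 520.3, -205.6]), array([44.4, 27.8]), np.float64(62.6)]) dist 0.559 line 64.45941916695065 [ 0.5205866  -0.20656465  0.04527177]
knob [284. 236.] (164, array([ 0.4604, -0.0635,  0.0454]), [array([460.5, -63.6]), array([27.5, 43.6]), np.float64(51.5)]) dist 0.465 line 141.29911846780138 [ 0.46096002 -0.06419779  0.04592801]
shaft (33, array([0.4839, 0.319 , 0.0596]), [array([483.6, 319.6]), array([14.5, 13.8]), np.float64(58.5)]) (1232, array([0.5524, 0.3248, 0.0398]), [array([620.1, 310.5]), array([536.8, 238.8]), np.float64(19.5)])
tray (376, array([ 0.4432, -0.3451,  0.0055]), [array([ 439.4, -339. ])
[... 1457 characters left out ...]
ay([0.5553, 0.2814, 0.0396]), [array([615.1, 208.1]), array([247.8, 423.3]), np.float64(74.4)])
tray (42, array([ 0.4369, -0.3498,  0.0065]), [array([ 441.7, -341.2]), array([143. ,  62.8]), np.float64(3.3)]) fin (130, array([ 0.459 , -0.3143,  0.0522]), [array([ 486.1, -273.9]), array([185.2,  28.5]), np.float64(54.9)])
ball (141, array([ 0.4266, -0.3411,  0.0297]), [array([ 479.9, -286.1]), array([215. ,  51.7]), np.float64(43.2)])
panel (5796, array([ 0.6558, -0.0168,  0.0131]), [array([624.8,   9.2]), array([290.6, 450.1]), np.float64(89.9)])
ring 401 [ 0.57627499 -0.08950197  0.0122182 ] ((564.4927368164062, -46.0125617980957), (196.1007537841797, 430.4566345214844), 4.0071797370910645)
```

View pics/crop1.png

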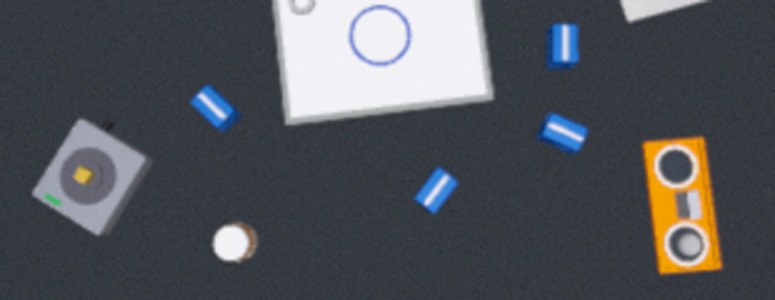

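The crop shows the nearest knob (437,190 in the crop) clearly: white line on top, upright, at radius 0.465 m from the base. The others are at 0.56, 0.59 and 0.65 m, so I'm choosing this one. Next I'll refine the shaft, box, ring and tray measurements.

```bash
python3 - <<'E'
from m import *
for n in('top','scene'):
    c=load(n);P=world(c);hsv=cv2.cvtColor(c['pixels'],cv2.COLOR_RGB2HSV);H,S,V=[hsv[...,i].astype(int) for i in range(3)]
    near=lambda x,y,r:np.hypot(P[...,0]-x,P[...,1]-y)<r
    print(n,'box',rect(P,near(.484,.318,.085),.036,.0425),'flange',rect(P,near(.484,.318,.03)&(V<110),.0395,.049))
    br=(H>15)&(H<32)&(S>90)&near(.484,.318,.03)
    print('shaft',rect(P,br,.055,.07),'top mean')
    print('fin',rect(P,near(.439,-.34,.03),.047,.06),'tray',rect(P,near(.439,-.34,.09),.003,.02))
    pan=near(.633,.01,.16)&(abs(P[...,2]-.012)<.005)
    print('panel',rect(P,pan&(V>90),.006,.018))
    ring=(H>95)&(H<130)&(S>60)&(abs(P[...,2]-.012)<.006)&near(.633,.01,.05)
    q=P[ring].astype(np.float32)*1000
    e=cv2.fitEllipse(q[:,:2]) if len(q)>5 else 0; print('ring',len(q),e)
    jar=near(.4,.17,.07); print('jar',rect(P,jar,.05,.07))
c=load('scene')
P=world(c); m=np.hypot(P[...,0]-.484,P[...,1]-.318)<.06; yy,xx=np.nonzero(m); print(xx.min(),xx.max(),yy.min(),yy.max())
a=cv2.resize(c['pixels'][100:160,255:325,::-1],None,fx=8,fy=8,interpolation=cv2.INTER_CUBIC)[:,:400+100]
t=load('top')['pixels'][200:260,115:175,::-1]
t=cv2.resize(t,None,fx=8,fy=8,interpolation=cv2.INTER_CUBIC)
cv2.imwrite('pics/c2.png',cv2.resize(np.hstack([a,t]),None,fx=.8,fy=.8))
E
```

```text
top box (909, array([0.4831, 0.3185, 0.0398]), [array([484.1, 319.8]), array([89.9, 99.9]), np.float64(58.6)]) flange (30, array([0.4844, 0.3081, 0.0436]), [array([485.6, 309.5]), array([31., 18.]), np.float64(10.7)])
shaft (30, array([0.4834, 0.3193, 0.0603]), [array([483.4, 319.7]), array([14.5, 13.3]), np.float64(58.5)]) top mean
fin (58, array([ 0.4393, -0.3358,  0.0528]), [array([ 439.3, -336.4]), array([29.6, 11.4]), np.float64(3.8)]) tray (821, array([ 0.4393, -0.3363,  0.0061]), [array([ 434.5, -338.1]), array([154.6, 162.7]), np.float64(79.9)])
panel (4913, array([ 0.6361, -0.0065,  0.012 ]), [array([638.8,  -5.5]), array([180.2, 239.9]), np.float64(5.7)])Traceback (most recent call last):
  File "<stdin>", line 13, in <module>
cv2.error: OpenCV(4.12.0) /io/opencv/modules/imgproc/src/shapedescr.cpp:356: error: (-215:Assertion failed) n >= 0 && (depth == CV_32F || depth == CV_32S) in function 'fitEllipseNoDirect'
```

```bash
python3 - <<'E'
from m import *
for n in('scene',):
    c=load(n);P=world(c);hsv=cv2.cvtColor(c['pixels'],cv2.COLOR_RGB2HSV);H,S,V=[hsv[...,i].astype(int) for i in range(3)]
    near=lambda x,y,r:np.hypot(P[...,0]-x,P[...,1]-y)<r
    print(n,'box',rect(P,near(.484,.318,.085),.036,.0425))
    br=(H>15)&(H<32)&(S>90)&near(.484,.318,.03)
    print('shaft',rect(P,br,.058,.07))
    print('fin',rect(P,near(.439,-.34,.03),.047,.06))
    print('panel',rect(P,near(.638,-.005,.16)&(V>90),.006,.018))
a=cv2.resize(load('scene')['pixels'][110:155,265:315,::-1],None,fx=8,fy=8,interpolation=cv2.INTER_CUBIC)
t=cv2.resize(load('top')['pixels'][207:252,120:170,::-1],None,fx=8,fy=8,interpolation=cv2.INTER_CUBIC)
cv2.imwrite('pics/c2.png',np.hstack([a,t]))
E
```

```text
scene box (413, array([0.4901, 0.308 , 0.0405]), [array([485.2, 316. ]), array([ 90.6, 102.2]), np.float64(59.0)])
shaft (16, array([0.4862, 0.3145, 0.0618]), [array([486.8, 315. ]), array([11.3, 12.4]), np.float64(51.0)])
fin (104, array([ 0.443 , -0.3407,  0.0532]), [array([ 441.7, -339.9]), array([31.1, 12.3]), np.float64(5.5)])
panel (5624, array([ 0.6446, -0.0235,  0.0131]), [array([640. ,  -8.1]), array([180.4, 243.3]), np.float64(5.6)])
```

View pics/c2.png

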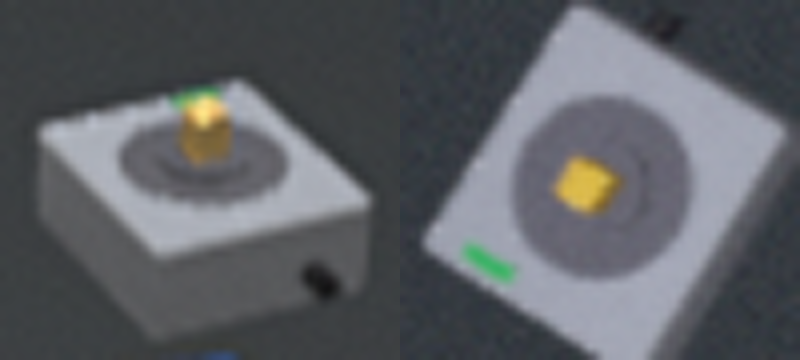

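Left crop (scene) shows the brass shaft at about (207,130). Right crop (top) shows it at about (585,185), nearly aligned with the box edges and a few degrees clockwise of them, so the shaft yaw is about 56° mod 90. Next I'll write a planner helper and move above the knob.

```bash
cat > plan.py <<'E'
import sys,json,math
from h import *
def state():
    o=get_obs();w,x,y,z=o['orientation'];return np.array(o['eef_pos'])*1000,math.degrees(2*math.atan2(y,x)),o
def plan(x,y,z,psi,vmax=50,wmax=10):
    p,a,o=state(); d=np.array([x,y,z])-p; da=(psi-a+180)%360-180
    n=max(1,math.ceil(np.linalg.norm(d)/vmax),math.ceil(abs(da)/wmax)); rows=[]
    q=p.copy()
    for i in range(n):
        tgt=p+d*(i+1)/n; e=tgt-q; r=math.radians(a)
        row=dict(x=round(e[0]*math.cos(r)+e[1]*math.sin(r),1),y=round(e[0]*math.sin(r)-e[1]*math.cos(r),1),z=round(-e[2],1),spin=round(-da/n,2))
        q+=[row['x']*math.cos(r)+row['y']*math.sin(r),row['x']*math.sin(r)-row['y']*math.cos(r),-row['z']]; a-=row['spin']; rows.append(row)
    print('at',p.round(1),'yaw',round(state()[1],2),'j6',o['joints'][5].round(2),'f',o['ft_force'].round(1),'open',round(o['opening'],4))
    for k in range(0,n,8): print(json.dumps(rows[k:k+8]))
if __name__=='__main__': plan(*map(float,sys.argv[1:]))
E
python3 plan.py 461 -65.5 160 141.5 50 10.5
```

```text
at [ 144.4 -504.5  230.9] yaw 15.97 j6 1.42 f [-1.2  0.6 -0.4] open 0.0851
[{"x": 35.4, "y": -27.9, "z": 5.9, "spin": -10.46}, {"x": 39.9, "y": -21.0, "z": 5.9, "spin": -10.46}, {"x": 43.1, "y": -13.4, "z": 5.9, "spin": -10.46}, {"x": 44.8, "y": -5.4, "z": 5.9, "spin": -10.46}, {"x": 45.0, "y": 2.8, "z": 5.9, "spin": -10.46}, {"x": 43.7, "y": 11.0, "z": 5.9, "spin": -10.46}, {"x": 41.1, "y": 18.7, "z": 5.9, "spin": -10.46}, {"x": 36.9, "y": 25.9, "z": 5.9, "spin": -10.46}]
[{"x": 31.7, "y": 32.1, "z": 6.0, "spin": -10.46}, {"x": 25.2, "y": 37.4, "z": 5.9, "spin": -10.46}, {"x": 18.1, "y": 41.3, "z": 5.9, "spin": -10.46}, {"x": 10.3, "y": 43.9, "z": 5.9, "spin": -10.46}]
```

Call:
move_arm --steps '[{"x": 35.4, "y": -27.9, "z": 5.9, "spin": -10.46}, {"x": 39.9, "y": -21.0, "z": 5.9, "spin": -10.46}, {"x": 43.1, "y": -13.4, "z": 5.9, "spin": -10.46}, {"x": 44.8, "y": -5.4, "z": 5.9, "spin": -10.46}, {"x": 45.0, "y": 2.8, "z": 5.9, "spin": -10.46}, {"x": 43.7, "y": 11.0, "z": 5.9, "spin": -10.46}, {"x": 41.1, "y": 18.7, "z": 5.9, "spin": -10.46}, {"x": 36.9, "y": 25.9, "z": 5.9, "spin": -10.46}]' --grip 0

```text
t: 1.1
eef_pos: [0.3561, -0.2107, 0.1838]
orientation: [-0.0, 0.643, 0.766, -0.0]
ft_force: [-0.0, -1.0, 0.5]
opening: 0.0855
finger_force: 0.0
```

Call:
move_arm --steps '[{"x": 31.7, "y": 32.1, "z": 6.0, "spin": -10.46}, {"x": 25.2, "y": 37.4, "z": 5.9, "spin": -10.46}, {"x": 18.1, "y": 41.3, "z": 5.9, "spin": -10.46}, {"x": 10.3, "y": 43.9, "z": 5.9, "spin": -10.46}, {"x": 0}, {"x": 0}]'

```text
$.steps[4]: bad value
```

```bash
python3 plan.py 461 -65.5 14 141.5 40 10.5
```

```text
at [ 356.1 -210.7  183.8] yaw 99.99 j6 0.66 f [-0.  -1.   0.5] open 0.0855
[{"x": 17.8, "y": 18.4, "z": 24.3, "spin": -5.93}, {"x": 15.9, "y": 20.1, "z": 24.2, "spin": -5.93}, {"x": 13.7, "y": 21.6, "z": 24.3, "spin": -5.93}, {"x": 11.3, "y": 22.9, "z": 24.2, "spin": -5.93}, {"x": 9.0, "y": 24.0, "z": 24.3, "spin": -5.93}, {"x": 6.4, "y": 24.8, "z": 24.2, "spin": -5.93}, {"x": 3.8, "y": 25.3, "z": 24.3, "spin": -5.93}]
```

Call:
move_arm --steps '[{"x": 31.7, "y": 32.1, "z": 6.0, "spin": -10.46}, {"x": 25.2, "y": 37.4, "z": 5.9, "spin": -10.46}, {"x": 18.1, "y": 41.3, "z": 5.9, "spin": -10.46}, {"x": 10.3, "y": 43.9, "z": 5.9, "spin": -10.46}, {"x": 0, "y": 0, "z": 0, "spin": 0}]'

```text
t: 1.72
eef_pos: [0.4617, -0.0637, 0.1597]
orientation: [-0.001, 0.327, 0.945, 0.0]
ft_force: [-0.8, -0.2, 0.4]
opening: 0.0859
finger_force: 0.0
```

```bash
python3 plan.py 461 -65.5 14 141.5 40 10.5
python3 - <<'E'
from m import *
for n in('top','scene'):
    c=snap(n);P=world(c);hsv=cv2.cvtColor(c['pixels'],cv2.COLOR_RGB2HSV);H,S,V=[hsv[...,i].astype(int) for i in range(3)]
    q=P[(np.hypot(P[...,0]-.461,P[...,1]+.065)<.09)&(P[...,2]>.12)&(P[...,2]<.22)]
    print(n,len(q),q.min(0),q.max(0)) if len(q) else 0
a=load('scene')['pixels'][:,:,::-1]; b=load('top')['pixels'][:,:,::-1]
cv2.imwrite('pics/p3.png',np.hstack([a[60:260,120:360],b[100:300,200:360]])[:, :])
E
```

```text
at [461.7 -63.7 159.7] yaw 141.81 j6 0.35 f [-0.8 -0.2  0.4] open 0.0859
[{"x": -0.1, "y": -0.5, "z": 36.4, "spin": 0.08}, {"x": -0.2, "y": -0.4, "z": 36.4, "spin": 0.08}, {"x": -0.1, "y": -0.5, "z": 36.5, "spin": 0.08}, {"x": -0.1, "y": -0.5, "z": 36.4, "spin": 0.08}]
scene 260 [ 0.42259758 -0.12489042  0.17501934] [ 0.51297493 -0.01832113  0.2199722 ]
```

View pics/p3.png

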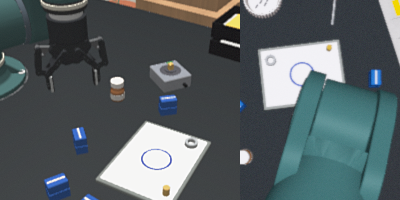

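The fingers (crop, around (72,80)) hang above the chosen knob, and the other knobs are clear. Descending and gripping.

Call:
move_arm --steps '[{"x": -0.1, "y": -0.5, "z": 36.4, "spin": 0.08}, {"x": -0.2, "y": -0.4, "z": 36.4, "spin": 0.08}, {"x": -0.1, "y": -0.5, "z": 36.5, "spin": 0.08}, {"x": -0.1, "y": -0.5, "z": 36.4, "spin": 0.08}, {"x": 0, "y": 0, "z": 0, "spin": 0}]'

```text
t: 2.45
eef_pos: [0.4583, -0.068, 0.0134]
orientation: [-0.002, 0.334, 0.943, -0.0]
ft_force: [-0.4, -0.5, 1.4]
opening: 0.0852
finger_force: 0.0
```

Call:
move_arm --steps '[{"x": 0, "y": 0, "z": 0, "spin": 0}, {"x": 0, "y": 0, "z": 0, "spin": 0}, {"x": 0, "y": 0, "z": 0, "spin": 0}, {"x": 0, "y": 0, "z": 0, "spin": 0}, {"x": 0, "y": 0, "z": 0, "spin": 0}, {"x": 0, "y": 0, "z": 0, "spin": 0}]' --grip 255 --grip_force 40

```text
t: 3.2
eef_pos: [0.4607, -0.0677, 0.0156]
orientation: [0.001, 0.332, 0.943, -0.0]
ft_force: [-2.1, -0.2, 11.4]
opening: 0.0276
finger_force: 39.1
```

```bash
python3 plan.py 461 -65.5 140 141.5 40 10.5
```

```text
at [460.7 -67.7  15.6] yaw 141.18 j6 0.36 f [-2.1 -0.2 11.4] open 0.0276
[{"x": 0.3, "y": 0.5, "z": -31.1, "spin": -0.08}, {"x": 0.3, "y": 0.5, "z": -31.1, "spin": -0.08}, {"x": 0.3, "y": 0.4, "z": -31.1, "spin": -0.08}, {"x": 0.3, "y": 0.5, "z": -31.1, "spin": -0.08}]
```

Call:
move_arm --steps '[{"x": 0, "y": 0, "z": -31.0, "spin": 0}, {"x": 0, "y": 0, "z": -31.0, "spin": 0}, {"x": 0, "y": 0, "z": -31.0, "spin": 0}, {"x": 0, "y": 0, "z": -31.0, "spin": 0}, {"x": 0, "y": 0, "z": 0, "spin": 0}]'

```text
t: 3.82
eef_pos: [0.4613, -0.0678, 0.1407]
orientation: [0.002, 0.332, 0.943, 0.0]
ft_force: [-0.3, -0.6, -0.3]
opening: 0.0274
finger_force: 40.0
```

```bash
python3 plan.py 485 317.3 120 146 50 10.5
```

```text
at [461.3 -67.8 140.7] yaw 141.18 j6 0.36 f [-0.3 -0.6 -0.3] open 0.0274
[{"x": 27.9, "y": 39.4, "z": 2.6, "spin": -0.6}, {"x": 27.4, "y": 39.6, "z": 2.6, "spin": -0.6}, {"x": 27.1, "y": 40.0, "z": 2.6, "spin": -0.6}, {"x": 26.6, "y": 40.2, "z": 2.6, "spin": -0.6}, {"x": 26.2, "y": 40.5, "z": 2.5, "spin": -0.6}, {"x": 25.8, "y": 40.7, "z": 2.6, "spin": -0.6}, {"x": 25.3, "y": 41.1, "z": 2.6, "spin": -0.6}, {"x": 24.9, "y": 41.3, "z": 2.6, "spin": -0.6}]
```

Call:
move_arm --steps '[{"x": 27.9, "y": 39.4, "z": 2.6, "spin": -0.6}, {"x": 27.4, "y": 39.6, "z": 2.6, "spin": -0.6}, {"x": 27.1, "y": 40.0, "z": 2.6, "spin": -0.6}, {"x": 26.6, "y": 40.2, "z": 2.6, "spin": -0.6}, {"x": 26.2, "y": 40.5, "z": 2.5, "spin": -0.6}, {"x": 25.8, "y": 40.7, "z": 2.6, "spin": -0.6}, {"x": 25.3, "y": 41.1, "z": 2.6, "spin": -0.6}, {"x": 24.9, "y": 41.3, "z": 2.6, "spin": -0.6}]'

```text
t: 4.82
eef_pos: [0.4835, 0.3191, 0.1171]
orientation: [-0.0, 0.292, 0.956, -0.0]
ft_force: [1.0, -0.4, -1.1]
opening: 0.0275
finger_force: 40.0
```

Call:
move_arm --steps '[{"x": 0, "y": 0, "z": 6.0, "spin": 0}, {"x": 0, "y": 0, "z": 0, "spin": 0}, {"x": 0, "y": 0, "z": 0, "spin": 0}]'

```text
t: 5.2
eef_pos: [0.4839, 0.3166, 0.1119]
orientation: [-0.0, 0.293, 0.956, -0.0]
ft_force: [0.1, 0.4, -0.6]
opening: 0.0275
finger_force: 40.1
```

```bash
python3 - <<'E'
from m import *
from plan import state
p,a,o=state();print(p.round(1),a)
x,y=p[:2]/1000
for n in('top','scene'):
    c=snap(n);P=world(c);hsv=cv2.cvtColor(c['pixels'],cv2.COLOR_RGB2HSV);H,S,V=[hsv[...,i].astype(int) for i in range(3)]
    near=np.hypot(P[...,0]-x,P[...,1]-y)<.06
    blue=(H>100)&(H<125)&(S>130)&(V>50)&near&(P[...,2]>.085)
    q=P[blue]; yy,xx=np.nonzero(blue); print(n,len(q),(q.min(0),q.max(0),xx.min(),xx.max(),yy.min(),yy.max()) if len(q) else 0)
    print(rect(P,(H>15)&(H<32)&(S>90)&near,.056,.07))
a=cv2.resize(load('scene')['pixels'][80:165,245:330,::-1],None,fx=4.5,fy=4.5,interpolation=cv2.INTER_CUBIC)
t=cv2.resize(load('top')['pixels'][180:265,90:175,::-1],None,fx=4.5,fy=4.5,interpolation=cv2.INTER_CUBIC)
cv2.imwrite('pics/c4.png',np.hstack([a,t]))
E
```

```text
[483.9 316.6 111.9] 145.90880100013473
top 76 (array([0.48407623, 0.28213246, 0.09646707]), array([0.50605122, 0.31951038, 0.2462175 ]), np.int64(131), np.int64(146), np.int64(220), np.int64(228))
None
scene 184 (array([0.46235042, 0.29243383, 0.09763637]), array([0.51014836, 0.33742533, 0.14823628]), np.int64(284), np.int64(298), np.int64(94), np.int64(116))
(18, array([0.4859, 0.3143, 0.0612]), [array([484.5, 316. ]), array([11.1, 14.7]), np.float64(49.8)])
```

View pics/c4.png

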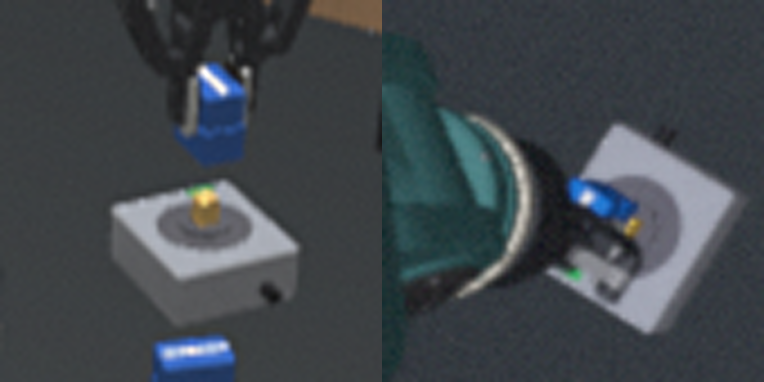

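Left crop: the knob hangs in the fingers about 40 mm over the shaft (205,208), and its white line (215,80) is visible. I'll measure the knob-to-shaft offset in this same view.

```bash
cat > rel.py <<'E'
from m import *
from plan import state
def go():
    p,a,o=state();print(p.round(1),round(a,2))
    c=snap('scene');P=world(c);hsv=cv2.cvtColor(c['pixels'],cv2.COLOR_RGB2HSV);H,S,V=[hsv[...,i].astype(int) for i in range(3)]
    r=np.radians(a);X=np.array([np.cos(r),np.sin(r)]);Y=np.array([np.sin(r),-np.cos(r)])
    near=np.hypot(P[...,0]-p[0]/1e3,P[...,1]-p[1]/1e3)<.05
    zt=p[2]/1e3-.0156+.046
    top=near&(abs(P[...,2]-zt)<.006)
    wl=top&(S<130)&(V>150); tb=top&(H>95)&(H<130)
    for nm,m in(('white',wl),('topblue',tb)):
        q=P[m]; d=q[:,:2]*1e3-p[:2]
        print(nm,len(q),'z',q[:,2].mean().round(4),'x',(d@X).min().round(1),(d@X).max().round(1),'y',np.percentile(d@Y,[0,50,100]).round(1),(d@Y).mean().round(1),'ang',ln(q))
    bl=near&(H>100)&(H<125)&(S>130)&(P[...,2]>zt-.06)&(P[...,2]<zt+.005)
    d=P[bl][:,:2]*1e3-p[:2]; print('blue x',np.percentile(d@X,[1,99]).round(1),'y',np.percentile(d@Y,[1,99]).round(1),'z',np.percentile(P[bl][:,2],[1,99]))
    br=near&(H>15)&(H<32)&(S>90)
    q=P[br&(P[...,2]>.058)&(P[...,2]<.066)]; d=q[:,:2]*1e3-p[:2]
    print('shaft top',len(q),np.percentile(d@X,[0,100]).round(1),np.percentile(d@Y,[0,100]).round(1))
    q=P[br&(P[...,2]>.044)&(P[...,2]<.066)]; d=q[:,:2]*1e3-p[:2]
    print('shaft all',len(q),np.percentile(d@X,[0,100]).round(1),np.percentile(d@Y,[0,100]).round(1),'z',q[:,2].max())
    m=np.hypot(P[...,0]-.485,P[...,1]-.317)<.085
    b=rect(P,m&(H<130),.036,.0425)[2]; d=np.array(b[0])-p[:2]; print('box',b,'x',d@X,'y',d@Y)
go()
E
python3 rel.py
```

```text
[484.2 316.8 112.2] 145.9
white 22 z 0.1438 x -20.1 12.3 y [-6.3  0.1  3.1] -0.7 ang 144.82029590012127
topblue 86 z 0.1427 x -26.6 19.9 y [-27.1   0.8  27.6] -1.2 ang 71.83265735012839
blue x [-24.5  18. ] y [-14.8  13.3] z [0.09795975 0.14509774]
shaft top 17 [-7.6  7.3] [-7.   6.9]
shaft all 38 [-9.2  7.3] [-7.1  7.7] z 0.06438819581152143
box [array([485.9, 315.8]), array([ 90.9, 101.9]), np.float64(57.2)] x -1.9669680923218311 y 0.18162205604698495
```

Call:
move_arm --steps '[{"x": 0.5, "y": 0.4, "z": 14.0, "spin": 0}, {"x": 0, "y": 0, "z": 14.0, "spin": 0}, {"x": 0, "y": 0, "z": 0, "spin": 0}, {"x": 0, "y": 0, "z": 0, "spin": 0}]'

```text
t: 5.85
eef_pos: [0.4838, 0.3182, 0.0839]
orientation: [-0.0, 0.293, 0.956, -0.0]
ft_force: [0.3, -0.9, -0.7]
opening: 0.0274
finger_force: 40.1
```

```bash
python3 rel.py; python3 - <<'E'
from m import *
a=cv2.resize(load('scene')['pixels'][90:150,255:320,::-1],None,fx=9,fy=9,interpolation=cv2.INTER_CUBIC)
cv2.imwrite('pics/c5.png',a)
E
```

```text
[483.8 318.2  83.9] 145.97
white 18 z 0.1159 x -20.2 13.4 y [-4.4 -0.5 19.3] 0.4 ang 146.83196283387687
topblue 93 z 0.1146 x -25.0 18.7 y [-27.3  -0.6  26.8] -2.2 ang 71.22808727327867
blue x [-24.9  18.7] y [-14.4  13.6] z [0.06978397 0.11652154]Traceback (most recent call last):
  File "rel.py", line 23, in <module>
    go()
    ~~^^
  File "rel.py", line 18, in go
    print('shaft top',len(q),np.percentile(d@X,[0,100]).round(1),np.percentile(d@Y,[0,100]).round(1))
                             ~~~~~~~~~~~~~^^^^^^^^^^^^^
    return _quantile_unchecked(
        a, q, axis, out, overwrite_input, method, keepdims, weights)
    return _ureduce(a,
                    func=_quantile_ureduce_func,
    ...<5 lines>...
                    overwrite_input=overwrite_input,
                    method=method)
    r = func(a, **kwargs)
    result = _quantile(arr,
                       quantiles=q,
    ...<2 lines>...
                       out=out,
                       weights=wgt)
    slices_having_nans = np.isnan(arr[-1, ...])
                                  ~~~^^^^^^^^^
IndexError: index -1 is out of bounds for axis 0 with size 0
```

View pics/c5.png

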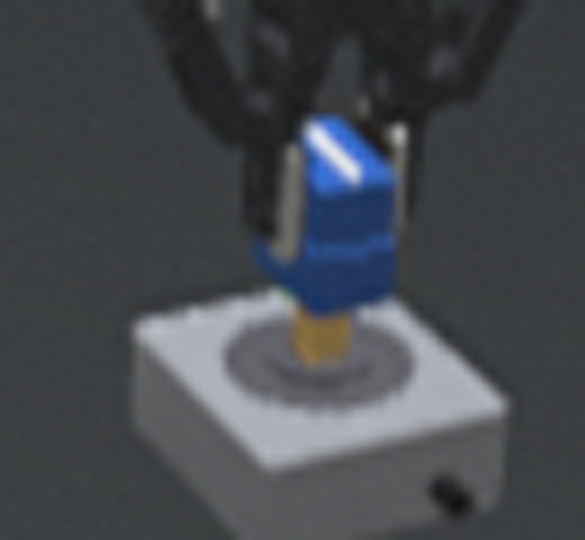

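The crop shows the knob directly over the shaft (322,340), aligned laterally. In the scene frame the knob centre is (486.2,316.2) and the box centre (485.6,315.9), so I'm inserting slowly.

Call:
move_arm --steps '[{"x": 0, "y": 0, "z": 3.0, "spin": 0}, {"x": 0, "y": 0, "z": 3.0, "spin": 0}, {"x": 0, "y": 0, "z": 3.0, "spin": 0}, {"x": 0, "y": 0, "z": 2.0, "spin": 0}, {"x": 0, "y": 0, "z": 0, "spin": 0}]'

```text
t: 6.52
eef_pos: [0.4843, 0.3181, 0.0729]
orientation: [0.0, 0.293, 0.956, -0.0]
ft_force: [4.5, -0.8, -1.7]
opening: 0.0274
finger_force: 40.1
```

The underside is now below the shaft top with little force, so the knob has entered. Continuing down.

Call:
move_arm --steps '[{"x": 0, "y": 0, "z": 3.0, "spin": 0}, {"x": 0, "y": 0, "z": 3.0, "spin": 0}, {"x": 0, "y": 0, "z": 3.0, "spin": 0}, {"x": 0, "y": 0, "z": 3.0, "spin": 0}, {"x": 0, "y": 0, "z": 1.0, "spin": 0}, {"x": 0, "y": 0, "z": 0, "spin": 0}]'

```text
t: 7.28
eef_pos: [0.4843, 0.318, 0.06]
orientation: [0.001, 0.293, 0.956, -0.0]
ft_force: [5.4, -1.9, 0.1]
opening: 0.0271
finger_force: 40.4
```

Call:
move_arm --steps '[{"x": -0.5, "y": 0.4, "z": 0.7, "spin": 0}, {"x": 0, "y": 0, "z": 0.7, "spin": 0}, {"x": 0, "y": 0, "z": 0, "spin": 0}, {"x": 0, "y": 0, "z": 0, "spin": 0}]'

```text
t: 7.78
eef_pos: [0.4845, 0.3182, 0.059]
orientation: [0.0, 0.293, 0.956, 0.0]
ft_force: [1.3, -4.2, 9.9]
opening: 0.0274
finger_force: 41.5
```

Call:
move_arm --steps '[{"x": 0, "y": 0, "z": -0.3, "spin": 6.0}, {"x": 0, "y": 0, "z": 0, "spin": 6.0}, {"x": 0, "y": 0, "z": 0, "spin": 6.0}, {"x": 0, "y": 0, "z": 0, "spin": 6.0}, {"x": 0, "y": 0, "z": 0, "spin": 6.0}, {"x": 0, "y": 0, "z": 0, "spin": 6.0}]'

```text
t: 8.52
eef_pos: [0.4846, 0.3179, 0.0591]
orientation: [0.0, 0.575, 0.818, -0.0]
ft_force: [2.7, -5.4, 5.0]
opening: 0.0278
finger_force: 41.0
```

```bash
python3 -c "
from plan import *
p,a,o=state();print(p,a,o['joints'][5],o['ft_force'],o['ft_torque'],o['opening'])"
```

```text
[484.58003077 317.93301458  59.05490284] 109.76440974823605 1.6663000202463432 [ 2.7365121  -5.36409781  4.97901649] [-1.16517608 -0.5543072  -0.01326167] 0.027790443500888495
```

Call:
move_arm --steps '[{"x": -0.6, "y": 0, "z": 0, "spin": 6.0}, {"x": 0, "y": 0, "z": 0, "spin": 6.0}, {"x": 0, "y": 0, "z": 0, "spin": 6.0}, {"x": 0, "y": 0, "z": 0, "spin": 6.0}, {"x": 0, "y": 0, "z": 0, "spin": 4.0}, {"x": 0, "y": 0, "z": 0, "spin": 0}]'

```text
t: 9.28
eef_pos: [0.4845, 0.3176, 0.059]
orientation: [-0.0, 0.755, 0.655, -0.0]
ft_force: [1.1, -4.1, 6.7]
opening: 0.0273
finger_force: 41.0
```

```bash
python3 -c "
from plan import *
p,a,o=state();print(p,a,o['joints'][5],o['ft_force'],o['ft_torque'],o['opening'])"
```

```text
[484.46022446 317.62204492  59.02506985] 81.91321845717378 2.1516047687097846 [ 1.11514869 -4.14236599  6.66328863] [-0.69815895 -0.21812291 -0.0229166 ] 0.0272559291681448
```

Call:
move_arm --steps '[{"x": 0, "y": 0, "z": 0, "spin": 4.0}, {"x": 0, "y": 0, "z": 0, "spin": 4.0}, {"x": 0, "y": 0, "z": 0, "spin": 0}]'

```text
t: 9.65
eef_pos: [0.4843, 0.3172, 0.0591]
orientation: [0.0, 0.799, 0.601, -0.0]
ft_force: [-0.7, -5.1, 7.6]
opening: 0.0274
finger_force: 41.3
```

```bash
python3 -c "
from plan import *
p,a,o=state();print(p,a,o['joints'][5],o['ft_force'],o['ft_torque'],o['opening'])"
```

```text
[484.31220184 317.21861096  59.05234933] 73.91081285294395 2.291121314237517 [-0.68455957 -5.11592447  7.56774749] [-1.29059686 -0.02079437  0.00280106] 0.027370163749360046
```

Call:
move_arm --steps '[{"x": -0.5, "y": 0, "z": 0, "spin": 3.0}, {"x": 0, "y": 0, "z": 0, "spin": 3.0}, {"x": 0, "y": 0, "z": 0, "spin": 0}]'

```text
t: 10.02
eef_pos: [0.4837, 0.3169, 0.059]
orientation: [-0.0, 0.829, 0.559, -0.001]
ft_force: [-2.9, -5.3, 9.9]
opening: 0.0275
finger_force: 41.5
```

```bash
python3 -c "
from plan import *
p,a,o=state();print(p,a,o['joints'][5],o['ft_force'],o['ft_torque'],o['opening'])"
```

```text
[483.66824422 316.85664361  59.00599014] 67.94335606124177 2.394829054497433 [-2.94883648 -5.31170728  9.90249708] [-1.04640906  0.60538838  0.18881173] 0.027528038325896783
```

Call:
move_arm --steps '[{"x": 0, "y": 0, "z": 0, "spin": 2.0}, {"x": 0, "y": 0, "z": 0, "spin": 0}, {"x": 0, "y": 0, "z": 0, "spin": 0}]'

```text
t: 10.4
eef_pos: [0.4837, 0.3169, 0.059]
orientation: [-0.0, 0.839, 0.545, -0.001]
ft_force: [-4.1, -5.0, 9.6]
opening: 0.0273
finger_force: 41.5
```

```bash
python3 -c "
from plan import *
p,a,o=state();print(p,a,o['joints'][5],o['ft_force'],o['ft_torque'],o['opening'])"
```

```text
[483.68239689 316.86439003  59.02634424] 65.9989675797748 2.42877905161594 [-4.07657299 -4.98480393  9.6009291 ] [-1.06078938  0.56962497  0.35339385] 0.027287483314214784
```

The torque is climbing, so the shaft is at its stop. I'll relieve the twist, release and lift.

Call:
move_arm --steps '[{"x": 0, "y": 0, "z": 0, "spin": -4.0}, {"x": 0, "y": 0, "z": 0, "spin": 0}]'

```text
t: 10.65
eef_pos: [0.4838, 0.3169, 0.059]
orientation: [-0.0, 0.819, 0.574, -0.001]
ft_force: [-2.5, -4.2, 9.7]
opening: 0.0275
finger_force: 41.5
```

Call:
move_arm --steps '[{"x": 0, "y": 0, "z": 0, "spin": 0}, {"x": 0, "y": 0, "z": 0, "spin": 0}, {"x": 0, "y": 0, "z": 0, "spin": 0}, {"x": 0, "y": 0, "z": 0, "spin": 0}, {"x": 0, "y": 0, "z": 0, "spin": 0}, {"x": 0, "y": 0, "z": 0, "spin": 0}]' --grip 0

```text
t: 11.4
eef_pos: [0.4845, 0.3172, 0.0589]
orientation: [-0.0, 0.819, 0.573, -0.0]
ft_force: [0.4, 0.0, -1.0]
opening: 0.0855
finger_force: 0.0
```

Call:
move_arm --steps '[{"x": 0, "y": 0, "z": -5, "spin": 0}, {"x": 0, "y": 0, "z": -30, "spin": 0}, {"x": 0, "y": 0, "z": -40, "spin": 0}, {"x": 0, "y": 0, "z": -40, "spin": 0}, {"x": 0, "y": 0, "z": 0, "spin": 0}]'

```text
t: 12.02
eef_pos: [0.4858, 0.3178, 0.177]
orientation: [0.0, 0.819, 0.573, 0.003]
ft_force: [0.4, 0.1, -0.9]
opening: 0.0852
finger_force: 0.0
```

```bash
python3 plan.py 440 -338.5 170 183.7 55 10.6; python3 - <<'E'
from m import *
c=snap('scene');P=world(c);hsv=cv2.cvtColor(c['pixels'],cv2.COLOR_RGB2HSV);H,S,V=[hsv[...,i].astype(int) for i in range(3)]
near=np.hypot(P[...,0]-.485,P[...,1]-.317)<.035
print(rect(P,near&(H>95)&(H<130),.08,.1), 'ztop',np.percentile(P[near&(H>95)&(H<130)&(S>100)][:,2],[50,90,99]))
q=P[near&(abs(P[...,2]-.089)<.008)&(S<130)&(V>150)]; print(ln(q),q.mean(0))
print('box',rect(P,np.hypot(P[...,0]-.485,P[...,1]-.317)<.085,.036,.0425))
save(c,'c6.png',(100,60,360,300),2.2)
E
```

```text
at [485.8 317.8 177. ] yaw 69.97 j6 2.36 f [ 0.4  0.1 -0.9] open 0.0852
[{"x": -52.7, "y": 15.1, "z": 0.6, "spin": -9.48}, {"x": -54.5, "y": 6.3, "z": 0.6, "spin": -9.48}, {"x": -54.7, "y": -2.8, "z": 0.5, "spin": -9.48}, {"x": -53.6, "y": -11.8, "z": 0.6, "spin": -9.48}, {"x": -50.9, "y": -20.4, "z": 0.6, "spin": -9.48}, {"x": -46.8, "y": -28.5, "z": 0.6, "spin": -9.48}, {"x": -41.4, "y": -35.9, "z": 0.6, "spin": -9.48}, {"x": -35.1, "y": -42.2, "z": 0.6, "spin": -9.48}]
[{"x": -27.5, "y": -47.4, "z": 0.5, "spin": -9.48}, {"x": -19.4, "y": -51.2, "z": 0.6, "spin": -9.48}, {"x": -10.7, "y": -53.8, "z": 0.6, "spin": -9.48}, {"x": -1.7, "y": -54.8, "z": 0.6, "spin": -9.48}]
(117, array([0.4885, 0.3119, 0.0883]), [array([486.8, 315.7]), array([45.8, 29.3]), np.float64(72.7)]) ztop [0.07123112 0.09020092 0.09218633]
75.34144778841876 [0.48557269 0.31537673 0.09105715]
box (333, array([0.4935, 0.3015, 0.0405]), [array([487.1, 315.7]), array([ 91.4, 101.3]), np.float64(58.2)])
```

View pics/c6.png

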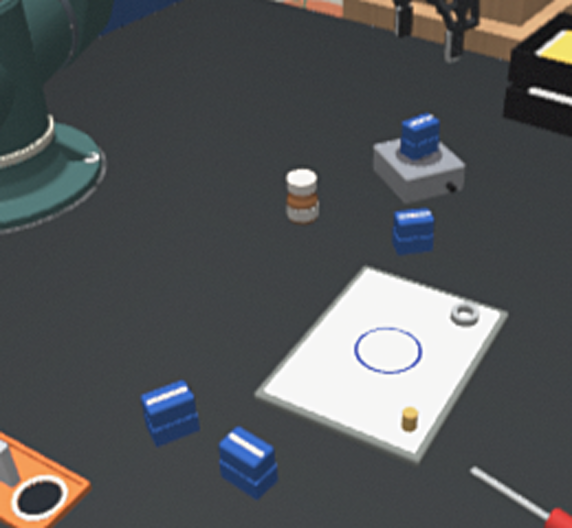

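The knob sits fully home on the box at (420,137), the panel is lit, and the bystanders and other knobs are undisturbed. Moving to the tray.

```bash
python3 plan.py 440.5 -338 170 184 44 10.6
```

```text
at [485.1 317.5 175.1] yaw 69.97 j6 2.36 f [ 0.1  0.2 -0.4] open 0.0855
[{"x": -42.1, "y": 12.2, "z": 0.3, "spin": -7.6}, {"x": -43.3, "y": 6.5, "z": 0.4, "spin": -7.6}, {"x": -43.8, "y": 0.7, "z": 0.3, "spin": -7.6}, {"x": -43.5, "y": -5.1, "z": 0.4, "spin": -7.6}, {"x": -42.4, "y": -10.8, "z": 0.3, "spin": -7.6}, {"x": -40.7, "y": -16.3, "z": 0.3, "spin": -7.6}, {"x": -38.1, "y": -21.5, "z": 0.4, "spin": -7.6}, {"x": -35.0, "y": -26.4, "z": 0.3, "spin": -7.6}]
[{"x": -31.1, "y": -30.8, "z": 0.4, "spin": -7.6}, {"x": -26.8, "y": -34.7, "z": 0.3, "spin": -7.6}, {"x": -22.0, "y": -37.8, "z": 0.3, "spin": -7.6}, {"x": -16.8, "y": -40.5, "z": 0.4, "spin": -7.6}, {"x": -11.3, "y": -42.3, "z": 0.3, "spin": -7.6}, {"x": -5.6, "y": -43.4, "z": 0.4, "spin": -7.6}, {"x": 0.3, "y": -43.8, "z": 0.3, "spin": -7.6}]
```

Call:
move_arm --steps '[{"x": -42.1, "y": 12.2, "z": 0.3, "spin": -7.6}, {"x": -43.3, "y": 6.5, "z": 0.4, "spin": -7.6}, {"x": -43.8, "y": 0.7, "z": 0.3, "spin": -7.6}, {"x": -43.5, "y": -5.1, "z": 0.4, "spin": -7.6}, {"x": -42.4, "y": -10.8, "z": 0.3, "spin": -7.6}, {"x": -40.7, "y": -16.3, "z": 0.3, "spin": -7.6}, {"x": -38.1, "y": -21.5, "z": 0.4, "spin": -7.6}, {"x": -35.0, "y": -26.4, "z": 0.3, "spin": -7.6}]'

```text
t: 13.08
eef_pos: [0.4599, -0.0336, 0.1703]
orientation: [-0.001, 0.414, 0.91, -0.0]
ft_force: [-0.1, 0.8, -0.8]
opening: 0.0859
finger_force: 0.0
```

Call:
move_arm --steps '[{"x": -31.1, "y": -30.8, "z": 0.4, "spin": -7.6}, {"x": -26.8, "y": -34.7, "z": 0.3, "spin": -7.6}, {"x": -22.0, "y": -37.8, "z": 0.3, "spin": -7.6}, {"x": -16.8, "y": -40.5, "z": 0.4, "spin": -7.6}, {"x": -11.3, "y": -42.3, "z": 0.3, "spin": -7.6}, {"x": -5.6, "y": -43.4, "z": 0.4, "spin": -7.6}, {"x": 0.3, "y": -43.8, "z": 0.3, "spin": -7.6}, {"x": 0, "y": 0, "z": 0, "spin": 0}]'

```text
t: 14.08
eef_pos: [0.4391, -0.3404, 0.1673]
orientation: [-0.001, -0.034, 0.999, 0.001]
ft_force: [0.2, 0.5, 0.1]
opening: 0.0855
finger_force: 0.0
```

```bash
python3 plan.py 440.5 -338 70 184 40 10.6;  python3 - <<'E'
from m import *
c=snap('scene');P=world(c)
print('fin',rect(P,np.hypot(P[...,0]-.4405,P[...,1]+.338)<.03,.047,.058))
c=snap('top');P=world(c);hsv=cv2.cvtColor(c['pixels'],cv2.COLOR_RGB2HSV);H,S,V=[hsv[...,i].astype(int) for i in range(3)]
near=np.hypot(P[...,0]-.485,P[...,1]-.319)<.035
print('knob top',rect(P,near,.08,.1)); q=P[near&(S<110)&(V>130)&(P[...,2]>.08)]; print(len(q),ln(q))
print('jar',rect(P,np.hypot(P[...,0]-.4,P[...,1]-.17)<.06,.05,.07))
E
```

```text
at [ 439.1 -340.4  167.3] yaw 183.91 j6 -0.87 f [0.2 0.5 0.1] open 0.0855
[{"x": -0.5, "y": 0.8, "z": 32.4, "spin": -0.03}, {"x": -0.5, "y": 0.7, "z": 32.4, "spin": -0.03}, {"x": -0.5, "y": 0.8, "z": 32.5, "spin": -0.03}]
fin (103, array([ 0.4427, -0.3408,  0.0532]), [array([ 440.8, -340.1]), array([30.1, 12.4]), np.float64(1.8)])
knob top (184, array([0.4836, 0.3183, 0.0892]), [array([483.8, 319.6]), array([43.9, 27.9]), np.float64(70.2)])
43 76.09866660074334
jar (146, array([0.4086, 0.1571, 0.0596]), [array([409.2, 157. ]), array([34.6, 32.6]), np.float64(3.4)])
```

Call:
move_arm --steps '[{"x": -0.5, "y": 0.8, "z": 32.4, "spin": -0.03}, {"x": -0.5, "y": 0.7, "z": 32.4, "spin": -0.03}, {"x": -0.5, "y": 0.0, "z": 32.5, "spin": -0.03}, {"x": 0, "y": 0, "z": 25, "spin": 0}, {"x": 0, "y": 0, "z": 15, "spin": 0}, {"x": 0, "y": 0, "z": 10, "spin": 0}, {"x": 0, "y": 0, "z": 0, "spin": 0}]'

```text
t: 15.05
eef_pos: [0.4413, -0.3363, 0.0214]
orientation: [-0.0, -0.035, 0.999, 0.0]
ft_force: [-0.1, -0.1, 0.4]
opening: 0.0852
finger_force: 0.0
```

Call:
move_arm --steps '[{"x": 0, "y": 0, "z": 0, "spin": 0}, {"x": 0, "y": 0, "z": 0, "spin": 0}, {"x": 0, "y": 0, "z": 0, "spin": 0}, {"x": 0, "y": 0, "z": 0, "spin": 0}, {"x": 0, "y": 0, "z": 0, "spin": 0}, {"x": 0, "y": 0, "z": 0, "spin": 0}, {"x": 0, "y": 0, "z": 0, "spin": 0}]' --grip 255 --grip_force 25

```text
t: 15.92
eef_pos: [0.4414, -0.3369, 0.0218]
orientation: [0.0, -0.035, 0.999, -0.0]
ft_force: [-0.4, -0.6, 5.9]
opening: 0.0115
finger_force: 27.2
```

```bash
python3 plan.py 441.5 -340 40 184 3 10.6
```

```text
at [ 441.4 -336.9   21.8] yaw 184.06 j6 -0.87 f [-0.4 -0.6  5.9] open 0.0115
[{"x": 0.0, "y": -0.4, "z": -2.6, "spin": 0.01}, {"x": 0.0, "y": -0.5, "z": -2.6, "spin": 0.01}, {"x": 0.1, "y": -0.4, "z": -2.6, "spin": 0.01}, {"x": -0.0, "y": -0.5, "z": -2.6, "spin": 0.01}, {"x": -0.0, "y": -0.4, "z": -2.6, "spin": 0.01}, {"x": 0.0, "y": -0.5, "z": -2.6, "spin": 0.01}, {"x": 0.0, "y": -0.4, "z": -2.6, "spin": 0.01}]
```

Call:
move_arm --steps '[{"x": 0, "y": 0, "z": 0, "spin": 0}, {"x": 0, "y": 0, "z": 0, "spin": 0}, {"x": 0, "y": 0, "z": -1, "spin": 0}, {"x": 0, "y": 0, "z": -2, "spin": 0}, {"x": 0, "y": 0, "z": -3, "spin": 0}, {"x": 0, "y": 0, "z": -3, "spin": 0}, {"x": 0, "y": 0, "z": -2, "spin": 0}, {"x": 0, "y": 0, "z": -1, "spin": 0}]' --grip_force 100

```text
t: 16.92
eef_pos: [0.4413, -0.3366, 0.0336]
orientation: [0.0, -0.035, 0.999, -0.0]
ft_force: [-0.2, -0.3, -2.4]
opening: 0.0106
finger_force: 97.4
```

```bash
cat > tray.py <<'E'
from m import *
from plan import state
p,a,o=state(); print(p.round(1),round(a,1),o['ft_force'].round(1),o['ft_torque'].round(2),o['opening'])
for n in ('scene','top'):
    c=snap(n);P=world(c);hsv=cv2.cvtColor(c['pixels'],cv2.COLOR_RGB2HSV);H,S,V=[hsv[...,i].astype(int) for i in range(3)]
    m=(H>5)&(H<20)&(S>180)&(np.hypot(P[...,0]-p[0]/1e3,P[...,1]-p[1]/1e3)<.09)
    q=P[m]*1e3
    if len(q)<20: print(n,len(q)); continue
    A=np.c_[q[:,:2]-p[:2],np.ones(len(q))]
    for _ in range(5):
        s=np.linalg.lstsq(A,q[:,2],rcond=None)[0]; k=abs(A@s-q[:,2])<4; A,q=A[k],q[k]
    print(n,len(q),'tilt deg x,y',np.degrees(s[:2]).round(1),'z',s[2].round(1))
E
python3 tray.py
```

```text
[ 441.3 -336.6   33.6] 184.1 [-0.2 -0.3 -2.4] [ 0.03 -0.04 -0.  ] 0.010620752892328389
scene 27 tilt deg x,y [ 1.2 -1.5] z 17.4
top 77 tilt deg x,y [-0.8  7.4] z 19.7
```

Lifted, level, ball still in. Raising further, gently.

Call:
move_arm --steps '[{"x": 0, "y": 0, "z": -3, "spin": 0}, {"x": 0, "y": 0, "z": -7, "spin": 0}, {"x": 0, "y": 0, "z": -12, "spin": 0}, {"x": 0, "y": 0, "z": -17, "spin": 0}, {"x": 0, "y": 0, "z": -17, "spin": 0}, {"x": 0, "y": 0, "z": -12, "spin": 0}, {"x": 0, "y": 0, "z": -7, "spin": 0}, {"x": 0, "y": 0, "z": -3, "spin": 0}]'

```text
t: 18.02
eef_pos: [0.4413, -0.3367, 0.1117]
orientation: [0.0, -0.035, 0.999, -0.0]
ft_force: [-0.1, 0.3, -2.4]
opening: 0.0102
finger_force: 97.5
```

```bash
python3 tray.py; python3 - <<'E'
from m import *
save(load('scene'),'c7.png',(50,130,250,330),2.5)
from plan import state
p,a,o=state(); r=np.radians(a); e=np.array([639.5-p[0],-6.8-p[1]]); print('remaining tool x,y,z',e@[np.cos(r),np.sin(r)],e@[np.sin(r),-np.cos(r)],p[2]-134)
E
```

```text
[ 441.3 -336.7  111.7] 184.1 [-0.1  0.3 -2.4] [-0.01  0.03  0.01] 0.010233151283575458
scene 26 tilt deg x,y [ 1.4 -2.8] z 96.2
top 38 tilt deg x,y [-3.  16.7] z 97.0
remaining tool x,y,z -221.15136361619676 314.92932679818045 -22.57356850438839
```

View pics/c7.png

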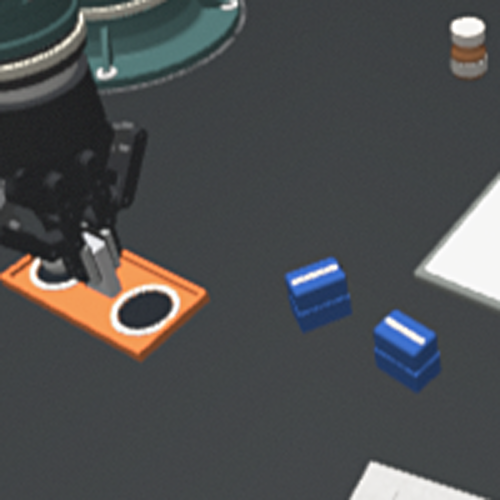

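The tray is level in the crop, with the ball in its pocket at (50,270). Carrying it smoothly towards the ring.

Call:
move_arm --steps '[{"x": -2.1, "y": 3, "z": -0.2, "spin": 0}, {"x": -4.2, "y": 6, "z": -0.4, "spin": 0}, {"x": -6.3, "y": 9, "z": -0.6, "spin": 0}, {"x": -8.4, "y": 12, "z": -0.9, "spin": 0}, {"x": -10.5, "y": 15, "z": -1.1, "spin": 0}, {"x": -12.6, "y": 18, "z": -1.3, "spin": 0}, {"x": -12.6, "y": 18, "z": -1.3, "spin": 0}, {"x": -12.6, "y": 18, "z": -1.3, "spin": 0}]'

```text
t: 19.12
eef_pos: [0.5041, -0.2314, 0.1187]
orientation: [0.0, -0.036, 0.999, -0.0]
ft_force: [0.1, -0.1, -2.6]
opening: 0.0106
finger_force: 97.4
```

Call:
move_arm --steps '[{"x": -12.6, "y": 18, "z": -1.3, "spin": 0}, {"x": -12.6, "y": 18, "z": -1.3, "spin": 0}, {"x": -12.6, "y": 18, "z": -1.3, "spin": 0}, {"x": -12.6, "y": 18, "z": -1.3, "spin": 0}, {"x": -12.6, "y": 18, "z": -1.3, "spin": 0}, {"x": -12.6, "y": 18, "z": -1.3, "spin": 0}, {"x": -12.6, "y": 18, "z": -1.3, "spin": 0}, {"x": -12.6, "y": 18, "z": -1.3, "spin": 0}]'

```text
t: 20.12
eef_pos: [0.5943, -0.0807, 0.1291]
orientation: [0.0, -0.036, 0.999, 0.0]
ft_force: [0.9, -0.1, -2.1]
opening: 0.0107
finger_force: 97.4
```

Call:
move_arm --steps '[{"x": -12.6, "y": 18, "z": -1.3, "spin": 0}, {"x": -10.5, "y": 15, "z": -1.1, "spin": 0}, {"x": -8.4, "y": 12, "z": -0.9, "spin": 0}, {"x": -6.3, "y": 9, "z": -0.6, "spin": 0}, {"x": -6.3, "y": 9, "z": -0.6, "spin": 0}, {"x": -4.2, "y": 6, "z": -0.4, "spin": 0}, {"x": -2.1, "y": 3, "z": -0.2, "spin": 0}, {"x": 0, "y": 0, "z": 0, "spin": 0}]'

```text
t: 21.12
eef_pos: [0.6389, -0.0068, 0.134]
orientation: [-0.0, -0.035, 0.999, -0.0]
ft_force: [0.6, -0.4, -2.5]
opening: 0.011
finger_force: 97.4
```

```bash
python3 tray.py; python3 - <<'E'
from m import *
c=load('scene');save(c,'c8.png',(80,40,420,290),2.2)
P=world(c);hsv=cv2.cvtColor(c['pixels'],cv2.COLOR_RGB2HSV);H,S,V=[hsv[...,i].astype(int) for i in range(3)]
near=np.hypot(P[...,0]-.485,P[...,1]-.317)<.035
print('knob',rect(P,near&(H>95)&(H<130),.08,.1))
from plan import state
p,a,o=state(); r=np.radians(a); e=np.array([639.5-p[0],-6.8-p[1]]); print('remaining tool x,y,z',e@[np.cos(r),np.sin(r)],e@[np.sin(r),-np.cos(r)],p[2]-134)
E
```

```text
[638.9  -6.8 134. ] 184.1 [ 0.6 -0.4 -2.5] [ 0.01 -0.05  0.01] 0.011047000598718939
scene 123 tilt deg x,y [-0.4  0.4] z 118.4
top 0
knob None
remaining tool x,y,z -0.7532386792547889 0.17758302806022633 0.07648306354616352
```

View pics/c8.png

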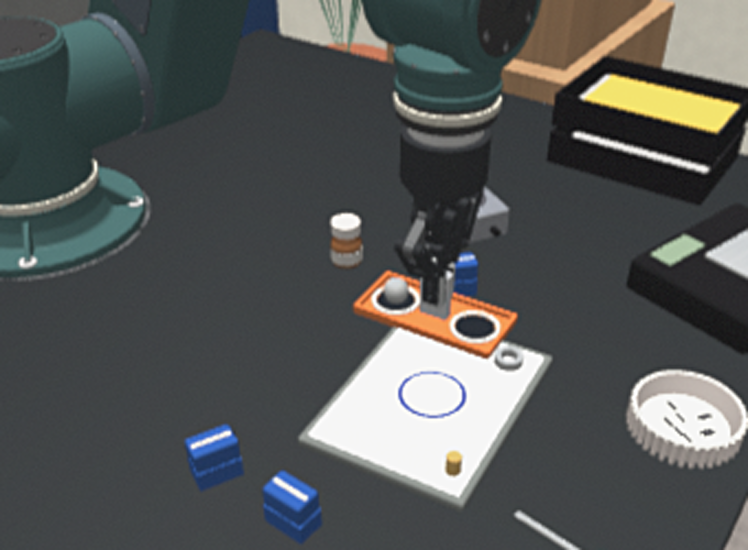

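The tray is level over the ring (432,395), held at about 10 cm, with the ball in its pocket at (396,292). The bearing, plug and jar are in place. I'll let it settle and hand in.

Call:
move_arm --steps '[{"x": 0, "y": 0, "z": 0, "spin": 0}, {"x": 0, "y": 0, "z": 0, "spin": 0}, {"x": 0, "y": 0, "z": 0, "spin": 0}, {"x": 0, "y": 0, "z": 0, "spin": 0}, {"x": 0, "y": 0, "z": 0, "spin": 0}, {"x": 0, "y": 0, "z": 0, "spin": 0}]'

```text
t: 21.98
eef_pos: [0.6389, -0.0068, 0.1341]
orientation: [-0.0, -0.035, 0.999, 0.0]
ft_force: [-0.0, -1.1, -2.7]
opening: 0.0107
finger_force: 97.4
```

```bash
python3 -c "
from station import close_job
print(close_job())"
```

```text
the job is handed in; nothing more can be done
None
```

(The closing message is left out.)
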